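Load the die block and press three clicks

TASK

Take the die block by its upright post and slide it die first into the guide channel of the hand press, all the way to the end stop, so that the two spring balls snap in behind it, and let it go. Then push the press lever down three clicks, counted by feel from its raised rest, never reaching a fourth, and finish with the program still holding the lever down there, because its spring throws it back up when it is let go. Leave the other things on the bench where they are.

Things in the scene. Friction and masses are not known exactly. Their poses are not given: they have to be found in the camera images.
- press: grey hand press, fixed. Origin: on the vertical punch axis at the bench surface; x points from the open loading end (robot's side) to the column, y to the lever's side. Base plate x -200 to +100, 110 wide, 12 mm thick; the block slides on its oiled top. Column 40 x 60 mm at x 62 to 102, 230 mm high. Ram guide over the punch axis: x -20 to +24, 50 wide, underside 100, top 225 mm above the bench.
- channel_mouth (a point): mid-width of the guide channel's straight part at its loading end, on the base plate 12 mm up, at x = -39 mm of the press. From here 39 mm wide along x to the end stop at x = +20.5 mm; in front of it a lead-in flares to 64 mm over 27 mm. Walls 14 mm high, with lips 29 mm apart whose undersides are 13.8 mm above the plate: the block enters from the end, not from above.
- balls (a point): middle of the channel between the two spring balls, 18.5 mm above the bench, at x = -31 mm of the press. Each ball (16 mm across) pokes 4 mm into the channel from its wall and gives way outwards; pushing the block past both takes about 5 to 8 N.
- die_block: loose steel die block, 0.3 kg. Origin: underside, below the die's hole; x points to the die end. Front foot x -25 to +20, 36 wide (tapering to 28 over the front 12), 12 mm high; on it a die 34 x 22 mm, its top 30 mm up; tail 20 wide, 12 mm high back to x = -105. Home: origin 12 mm straight above the press origin, x axes agreeing, the balls behind the foot's rear shoulders.
- block_handle (a point): grasp point on the die block's upright post: 16 x 16 mm square (sides along the block's x and y), top 62 mm above the block's underside; this point is 45 mm above the underside and 90 mm behind the hole (block x = -90).
- pivot (a point): point on the lever's turning axis, 190 mm above the bench, 10 mm to the press's -x from the punch axis. The axis runs along the press x.
- lever: sprung press lever, origin on its axis over the punch: flat arm out to the press's +y side with a round grip. At rest its frame agrees with the press frame and the arm slopes up 0.45 rad; pushed down it turns about the press -x, level at 0.45, stop at 1.15 rad. The spring pushes back with 9 to 11 N at the grip. A tooth adds about 3 N as the pawl climbs it and takes 4 to 5 N off once over its top: that fall is the click.
- lever_grip (a point): middle of the wooden grip: round bar 18 mm thick, along the press x from 50 mm on the -x side of this point to 55 mm on the +x side, 170 mm from the turning axis, at x = -10 mm of the press; push on its top. Clicks come every 0.18 rad (31 mm here), the first 0.10 to 0.28 rad (17 to 48 mm) from rest, differently each time. The teeth do not hold the lever.
- click_ring: toothed steel disc on the lever's axis behind the ram guide, 116 mm over the teeth; origin on the axis. It stays still in a run but is set differently each time, turned 0 to 0.18 rad about the press -x against the press frame. The lever's pawl snaps over tooth n when the lever has turned 0.10 + 0.18 (n - 1) rad further than the ring.
- charcoal: bystander, leave alone: black charcoal soldering block, 100 x 60 x 35 (mm); origin at its underside
- wedding_ring: bystander, leave alone: small gold-coloured ring lying flat, 21 across, 6 high (mm); origin at its underside
- third_hand: bystander, leave alone: third-hand stand: round dark foot 64 across with a 90 post and slanting tweezers (mm); origin at its underside
- bench_block: bystander, leave alone: plain flat steel bench block, 65 x 65 x 22 (mm); origin at its underside
- hammer: bystander, leave alone: small hammer lying down
- steel_rule: bystander, leave alone: flat brass rule, 150 x 25 x 5 (mm); origin at its underside
- mandrel: bystander, leave alone: ring mandrel lying down: pale wooden grip and tapering steel rod, about 300 long (mm); origin at its underside
There are look-alikes about, which are no part of the job. What is shaped like the die_block but yellow is not meant.

How it is judged:
By the outcome, as a careful person would: the job done as asked, in the order asked, and still so for the second after the job is handed in, while the arm keeps its last pose, push and grip.
It also fails if it takes over 72 s, if anything falls off the work surface, if the arm or the gripper's body presses on something with over 40 N, if the wrist force passes 120 N, or if a joint passes its speed limit or range.

ROBOT

A 6-joint arm with a two-finger parallel gripper is mounted at the origin on the work surface. World frame = base frame: x ahead of the robot, y to its left, z up, the work surface at z = 0. Lengths are in m, angles in degrees, forces in N, time in s.
With the tool pointing down it reaches from about 0.25 to 0.725 m from the base axis. Payload 4 kg.
Tool frame: the origin (TCP) lies on the front face of the gripper's body, between the roots of the fingers; the fingertips stand 73 mm ahead of it and the grasp point (between the pads) lies 54 mm ahead of it (r.finger_overhang is the distance from the TCP to the fingertips, in m); z points along the fingers, x is the direction in which the jaws open and shut, and the axes are right-handed (so a half turn about z gives the same grasp; the last joint's range is limited). The gripper opens to 85 mm and grips with 20 to 120 N. Pads are 22 mm wide; open, the fingers measure 114 mm over their backs; the gripper's body (76 mm by 85 mm) begins 54 mm behind the grasp point. The pads swing forward as they close: fully open they stand 13 mm farther back than shut.
Start: joints at [67.323, 13.785, 0.286, 76.501, 0, 90], TCP at [0.193, 0.461, 0.304] pointing down, gripper open.
Joint ranges: [-155.79, 155.79], [-60.16, 107.12], [-62.33, 73.08], [-114, 123.19], [-81.49, 82.49], [-180, 180]. Speed limits (degrees/s): [159.86, 159.86, 180, 180, 180, 180].

INTERFACE

Orientations are given as [roll, pitch, yaw] about the fixed x, y, z axes, in that order (R = Rz(yaw) Ry(pitch) Rx(roll)).
In Python, from rig import r gives the robot as it stands. The module is installed in compiled form; this text tells all that it offers.
- The arm moves only by the tool move_arm, never from a script. Its argument "series" is a list of rows, each an object with "jaw": the opening, from -1 (shut) to 1 (fully open), so that 0 is half open; "xyz": the shift along the tool's x, y, z in units of 0.025 m (1.0 is 0.025 m), a list of three; "turn": the turn about the tool's z in units of 0.08 rad (1.0 is 0.08 rad). In form: [{"jaw": jaw, "xyz": [x, y, z], "turn": turn}, ...]. A call has 1 to 20 rows; each row shifts and turns the pose as measured when the row begins, along the tool's axes as they then stand; what a row does not reach is not made up. A row lasts 1/10 s, in which the tool goes at most 50 mm and 8.59 degrees, less where a joint would pass 70% of its speed; a pose out of reach is approached as far as the arm can. A call with a number of a shift or a turn outside -1 to 1 is refused whole. A call with a gripper value outside its range is refused whole. The fingers move at their own pace and stop on an object; the grip force is fixed at half the most. Time passes only in rows, so rows that do not move let the fingers close. It gives the time, the measured TCP pose, the force and the opening at its end, in the units of the state.
- r.get_state(): the state, without advancing time (a new reading comes with each control period).
- r.snapshot(name): name is "side" or "top"; returns a dict with "image" (480x640x3 uint8, blue, green, red), "camera_matrix" (3x3 intrinsics, pixels), "R" (3x3) and "t" (3): a world point X has camera coordinates R X + t. Camera axes: x right, y down, z forward; pixel columns grow to the right and rows downward; lengths in m; the calibration is good to about 2 mm. A picture is of the moment at which its call begins. There is no depth.
- r.job_done(): hands the job in, once; it reports no verdict.
The state is a dict: "time_s": time; "qpos": joint angles; "qd": joint speeds; "tau": joint torques, N m; "eef_pos": TCP position; "ee_rot": TCP orientation; "force": force on the tool from outside, world axes, zero at the start; "torque": the same for the moment, N m; "gripper_width": opening from 0.0 (shut) to 1.0 (fully open).
Only numpy, scipy, OpenCV 4.12 (cv2) and the standard library are available. Lean on these libraries where they do the work, as an engineer would, in place of code of your own. Each camera call takes 0.05 s, during which the arm holds its last target. There are 200 camera calls.

## Working session

There is one attempt and no reset: what is moved stays moved. The work goes in short steps, Python scripts to look and compute and a tool call to move; the robot and the scene stay as the last step left them, time stands still between calls to the robot, and variables do not carry over. Pictures are saved under pics/ and viewed, about 8 in all and at most 12, crops included, and the job is handed in when it is done.

Besides the shell and the picture viewer there is one more tool, called after "Call:" by a JSON object that holds its "op" and its "data". move_arm: Moves the arm, as the interface text tells. Shifts and turns lie within -1 to 1; 1 stands for 0.025 m of shift or 0.08 rad of turn. Its arguments: {"type":"object","properties":{"series":{"type":"array"}},"required":["series"]}

```bash
mkdir -p pics; cat > h.py <<'E'
import numpy as np, cv2
from rig import r
def snap(n,f=None):
    s=r.snapshot(n)
    if f: cv2.imwrite('pics/'+f,s['image'])
    return s
def ray(s,uv,z):
    K,R,t=map(np.array,(s['camera_matrix'],s['R'],s['t']))
    d=R.T@np.linalg.inv(K)@np.array([uv[0],uv[1],1.]); c=-R.T@t
    return c+d*(z-c[2])/d[2]
def proj(s,X):
    K,R,t=map(np.array,(s['camera_matrix'],s['R'],s['t']))
    p=K@(R@np.array(X,float)+t); return p[:2]/p[2]
def tri(s1,u1,s2,u2):
    A=[]
    for s,u in((s1,u1),(s2,u2)):
        P=np.array(s['camera_matrix'])@np.c_[np.array(s['R']),np.array(s['t'])]
        A+=[u[0]*P[2]-P[0],u[1]*P[2]-P[1]]
    v=np.linalg.svd(np.array(A))[2][-1]; return v[:3]/v[3]
E
python3 - <<'E'
from h import *
import pickle
d={n:snap(n,n+'0.png') for n in('top','side')}
pickle.dump(d,open('s0.pkl','wb'))
for n in d: print(n,d[n]['camera_matrix'],-np.array(d[n]['R']).T@d[n]['t'],d[n]['R'])
print(r.get_state())
E
```

```text
top [[447.79518265   0.         318.33987141]
 [  0.         447.79518265 243.61642842]
 [  0.           0.           1.        ]] [0.29450715 0.02985426 1.17900884] [[ 0.02460251 -0.99956248  0.01641855]
 [-0.98088249 -0.02730757 -0.19267546]
 [ 0.19303951 -0.01136437 -0.98112517]]
side [[480.41504602   0.         327.2648007 ]
 [  0.         480.41504602 239.00119682]
 [  0.           0.           1.        ]] [ 0.25666274 -0.69721677  0.95541042] [[ 0.95757375 -0.28811868  0.00633562]
 [-0.20361375 -0.69194915 -0.6926383 ]
 [ 0.20394596  0.66196224 -0.72125726]]
{'time_s': 0.1, 'qpos': array([6.73226534e+01, 1.38277050e+01, 2.20552073e-01, 7.65021557e+01,
       8.70992474e-04, 9.00006746e+01]), 'qd': array([ 0.06009341, -0.08536678,  0.17374821,  0.07082588,  0.04818834,
       -0.04833224]), 'tau': array([ 4.78263810e-04, -3.73137653e+01,  2.53010452e+01,  1.09112376e-02,
        5.92276683e-05,  3.83555673e-06]), 'eef_pos': array([0.1925986 , 0.46094269, 0.30309753]), 'ee_rot': array([-1.79999130e+02,  1.09308572e-01,  6.73219788e+01]), 'force': array([-0.15239787,  0.23901391, -0.15368279]), 'torque': array([-0.02824952,  0.02271224, -0.04917716]), 'gripper_width': 1.0025756967204984}
```

View pics/top0.png

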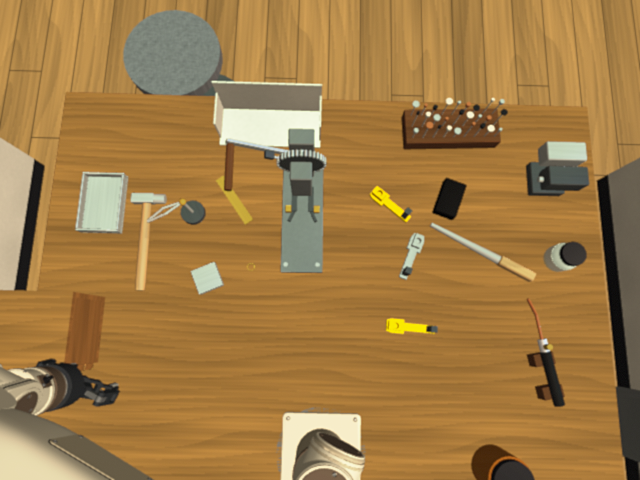

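View pics/side0.png

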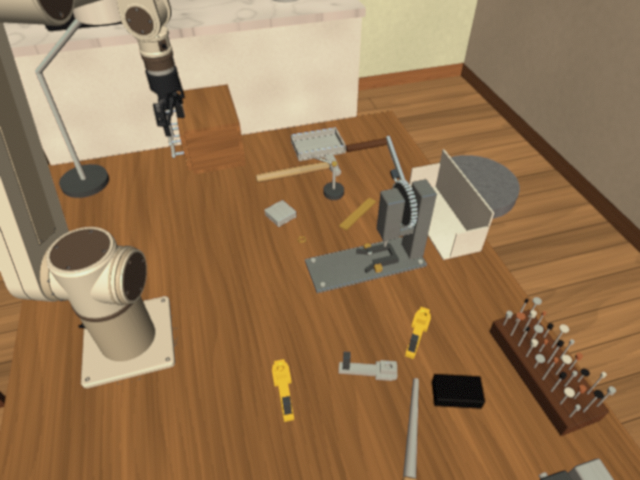

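Candidates for the die block: steel-grey one at top (412,255)/side (368,368), yellow ones at top (390,203) and (410,327). The grey one fits, since yellow is ruled out. Enlarging the block and press.

```bash
python3 - <<'E'
import pickle,cv2,numpy as np
d=pickle.load(open('s0.pkl','rb'));T=d['top']['image'];S=d['side']['image']
z=lambda im,x,y,w,h,k:cv2.resize(im[y:y+h,x:x+w],None,fx=k,fy=k,interpolation=cv2.INTER_CUBIC)
# top press 220..340 x130..280 ; block 390..440 x 225..285; 
a=z(T,215,125,120,150,4)
b=z(T,390,228,50,50,6)
c=z(S,330,340,80,50,4)
o=np.zeros((600,800,3),np.uint8);o[:,:480]=a;o[:300,490:790]=b;o[310:510,480:800]=c
cv2.imwrite('pics/c1.png',o)
E
```

```text
(no output)
```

View pics/c1.png

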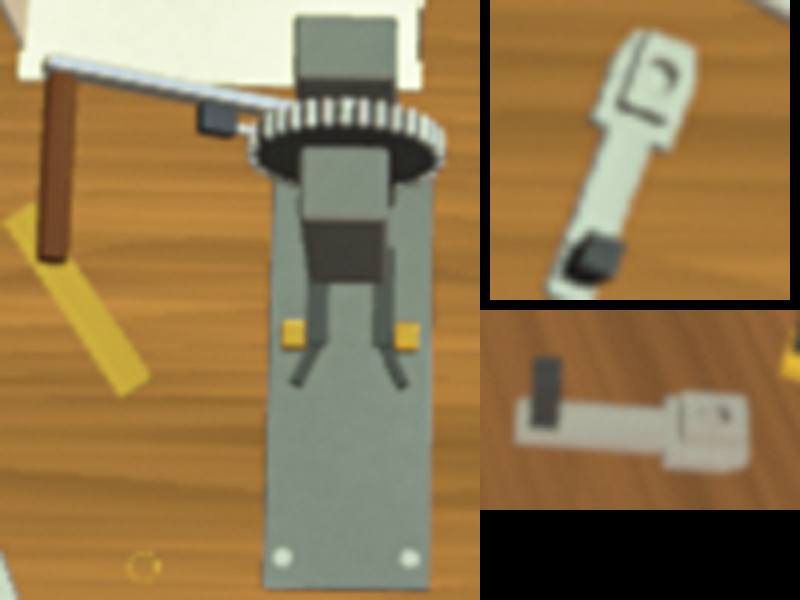

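The crop shows the grey block (die end up, dark post at crop (604,250)), the press plate's front corners at full-image (280.8,272)/(322.3,272.5), ball housings at about (288,208) and (317,209), and the grip between (230.5,142.5) and (228.3,190).

```bash
python3 - <<'E'
from h import *
import pickle
d=pickle.load(open('s0.pkl','rb'));T=d['top'];S=d['side']
c=lambda x,y:(215+x/4-.4,125+y/4-.4)
b=lambda x,y:(390+(x-490)/6-.4,228+y/6-.4)
s=lambda x,y:(330+(x-480)/4-.4,340+(y-310)/4-.4)
for n,p,z in [('pl',(263,588),.012),('pr',(429,590),.012),('colBL',(296,15),.23),('colBR',(397,18),.23),('colFL',(295,78),.23),('colFR',(397,80),.23),
 ('gFL',(302,219),.225),('gFR',(388,221),.225),('gBL',(302,147),.225),('gBR',(390,149),.225),('gripfar',(62,70),.27),('gripnear',(53,260),.27)]:
    print(n,ray(T,c(*p),z).round(4))
print('edge dirs')
for n,p,z in [('tl1',(600,130),.012),('tl2',(553,280),.012),('tr1',(652,150),.012),('tr2',(602,285),.012),('fl',(595,118),.012),('fr',(663,150),.012),('posttop',(604,250),.062)]:
    print(n,ray(T,b(*p),z).round(4))
print('post tri',tri(T,b(604,250),S,s(547,364)), 'posttop side',ray(S,s(547,364),.062), 'post base',ray(S,s(545,428),.012))
for w,I in(('T',T),('S',S)):
  hsv=cv2.cvtColor(I['image'],cv2.COLOR_BGR2HSV)
  m=((hsv[...,1]<70)&(hsv[...,2]>110)).astype(np.uint8)
  x0,y0,x1,y1=(395,225,430,285) if w=='T' else (335,345,405,385)
  k=np.zeros_like(m);k[y0:y1,x0:x1]=m[y0:y1,x0:x1]
  cs=max(cv2.findContours(k,0,1)[0],key=cv2.contourArea);R=cv2.minAreaRect(cs)
  print(w,R,[ray(I,p,.012).round(4) for p in cv2.boxPoints(R)])
E
```

```text
pl [0.4466 0.114  0.012 ]
pr [0.4482 0.0053 0.012 ]
colBL [0.7462 0.093  0.23  ]
colBR [0.7462 0.0356 0.23  ]
colFL [0.7081 0.0921 0.23  ]
colFR [0.7087 0.0346 0.23  ]
gFL [0.6266 0.0854 0.225 ]
gFR [0.6269 0.0374 0.225 ]
gBL [0.669 0.087 0.225]
gBR [0.6694 0.0375 0.225 ]
gripfar [0.6912 0.2152 0.27  ]
gripnear [0.5843 0.2132 0.27  ]
edge dirs
tl1 [ 0.5154 -0.2222  0.012 ]
tl2 [ 0.448  -0.2006  0.012 ]
tr1 [ 0.5071 -0.2451  0.012 ]
tr2 [ 0.4464 -0.2221  0.012 ]
fl [ 0.5208 -0.22    0.012 ]
fr [ 0.5072 -0.25    0.012 ]
posttop [ 0.4547 -0.2123  0.062 ]
post tri [ 0.45198445 -0.21058018  0.06903247] posttop side [ 0.45201946 -0.20669972  0.062     ] post base [ 0.44963765 -0.21601931  0.012     ]
T ((410.5959167480469, 255.91099548339844), (14.161978721618652, 47.401668548583984), 20.556045532226562) [array([ 0.4441, -0.1888,  0.012 ]), array([ 0.5649, -0.2346,  0.012 ]), array([ 0.5523, -0.2699,  0.012 ]), array([ 0.4319, -0.2236,  0.012 ])]
S ((367.5, 369.5), (57.0, 19.0), 0.0) [array([ 0.4284, -0.2339,  0.012 ]), array([ 0.4421, -0.1909,  0.012 ]), array([ 0.5621, -0.2265,  0.012 ]), array([ 0.5448, -0.2685,  0.012 ])]
```

Press origin ≈ (0.6465, 0.062), yaw ≈ 0.84°. Post ≈ (0.4525, −0.210), block yaw ≈ −20°. Those measurements agree with the given sizes to about 3 mm. Setting out to a point above the post.

Call:
{"op": "move_arm", "data": {"series": [{"jaw": 1,"xyz": [-1,0.96,0],"turn": 0},{"jaw": 1,"xyz": [-1,0.96,0],"turn": 0},{"jaw": 1,"xyz": [-1,0.96,0],"turn": 0},{"jaw": 1,"xyz": [-1,0.96,0],"turn": 0},{"jaw": 1,"xyz": [-1,0.96,0],"turn": 0},{"jaw": 1,"xyz": [-1,0.96,0],"turn": 0},{"jaw": 1,"xyz": [-1,0.96,0],"turn": 0},{"jaw": 1,"xyz": [-1,0.96,0],"turn": 0},{"jaw": 1,"xyz": [-1,0.96,0],"turn": 0},{"jaw": 1,"xyz": [-1,0.96,0],"turn": 0},{"jaw": 1,"xyz": [-1,0.96,0],"turn": 0},{"jaw": 1,"xyz": [-1,0.96,0],"turn": 0},{"jaw": 1,"xyz": [-1,0.96,0],"turn": 0},{"jaw": 1,"xyz": [-1,0.96,0],"turn": 0},{"jaw": 1,"xyz": [-1,0.96,0],"turn": 0},{"jaw": 1,"xyz": [-1,0.96,0],"turn": 0},{"jaw": 1,"xyz": [0,0,0],"turn": -0.58}]}}

```text
time_s: 1.8
eef_pos: [0.3975, -0.0766, 0.2987]
ee_rot: [-179.8, 0.5, 70.3]
force: [-0.5, 0.8, -0.3]
gripper_width: 0.997
```

Call:
{"op": "move_arm", "data": {"series": [{"jaw": 1,"xyz": [-0.85,0.78,0],"turn": 0},{"jaw": 1,"xyz": [-0.85,0.78,0],"turn": 0},{"jaw": 1,"xyz": [-0.85,0.78,0.5],"turn": 0},{"jaw": 1,"xyz": [-0.85,0.78,1],"turn": 0},{"jaw": 1,"xyz": [-0.85,0.78,1],"turn": 0},{"jaw": 1,"xyz": [0,0,1],"turn": 0},{"jaw": 1,"xyz": [0,0,0],"turn": 0}]}}

```text
time_s: 2.5
eef_pos: [0.4539, -0.2173, 0.2068]
ee_rot: [-179.6, 0.5, 70.2]
force: [-0.1, 1.2, 0.1]
gripper_width: 1.004
```

```bash
python3 - <<'E'
from h import *
z=lambda im,x,y,w,h,k:cv2.resize(im[y:y+h,x:x+w],None,fx=k,fy=k,interpolation=cv2.INTER_CUBIC)
T=snap('top');S=snap('side');print(r.get_state()['eef_pos'],r.get_state()['ee_rot'])
p=(.4525,-.210,.062);uT=proj(T,p);uS=proj(S,p);print(uT,uS)
for I,u in((T,uT),(S,uS)): cv2.circle(I['image'],tuple(int(round(v)) for v in u),1,(0,0,255),-1)
o=np.hstack([z(T['image'],360,220,100,100,4),z(S['image'],300,300,100,100,4)]);cv2.imwrite('pics/c2.png',o)
E
```

```text
[ 0.45580448 -0.21761568  0.21036562] [179.9848798    0.54148084  70.25491462]
[407.68739123 270.10683828] [347.06282764 354.37942021]
```

View pics/c2.png

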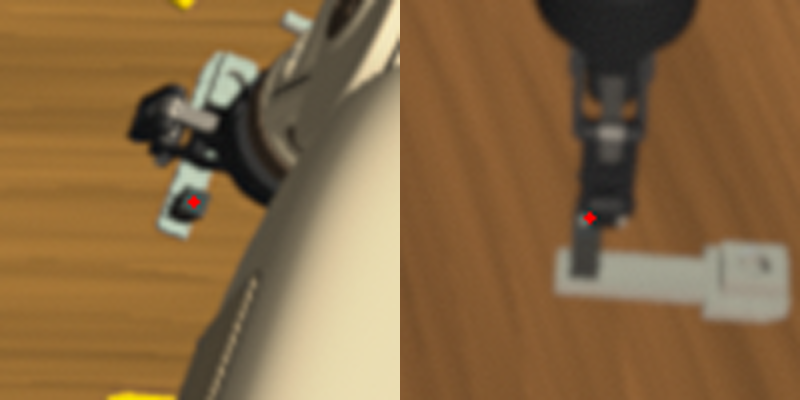

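Marker sits on the post's top in both views (side crop post 572–600, marker 589; within ~1 mm). Descend and grip.

Call:
{"op": "move_arm", "data": {"series": [{"jaw": 1,"xyz": [0.23,-0.25,0],"turn": 0},{"jaw": 1,"xyz": [0,0,0.9],"turn": 0},{"jaw": 1,"xyz": [0,0,0.9],"turn": 0},{"jaw": 1,"xyz": [0,0,0.9],"turn": 0},{"jaw": 1,"xyz": [0,0,0.7],"turn": 0},{"jaw": 1,"xyz": [0,0,0.5],"turn": 0},{"jaw": 1,"xyz": [0,0,0],"turn": 0}]}}

```text
time_s: 3.3
eef_pos: [0.4572, -0.2068, 0.1232]
ee_rot: [178.7, 0.6, 70.7]
force: [0.3, 0.3, -0.4]
gripper_width: 1.004
```

Call:
{"op": "move_arm", "data": {"series": [{"jaw": 1,"xyz": [-0.19,-0.15,0.3],"turn": 0},{"jaw": 1,"xyz": [0,0,0.3],"turn": 0},{"jaw": 1,"xyz": [0,0,0.3],"turn": 0},{"jaw": 1,"xyz": [0,0,0.1],"turn": 0},{"jaw": 1,"xyz": [0,0,0],"turn": 0},{"jaw": 1,"xyz": [0,0,0],"turn": 0}]}}

```text
time_s: 3.9
eef_pos: [0.4546, -0.2105, 0.1011]
ee_rot: [178.3, 0.6, 70.8]
force: [0.5, 1.0, 0.6]
gripper_width: 1.004
```

Call:
{"op": "move_arm", "data": {"series": [{"jaw": 1,"xyz": [0,-0.1,0],"turn": 0},{"jaw": -1,"xyz": [0,0,0],"turn": 0},{"jaw": -1,"xyz": [0,0,0],"turn": 0},{"jaw": -1,"xyz": [0,0,0],"turn": 0},{"jaw": -1,"xyz": [0,0,0],"turn": 0},{"jaw": -1,"xyz": [0,0,0],"turn": 0},{"jaw": -1,"xyz": [0,0,0],"turn": 0},{"jaw": -1,"xyz": [0,0,0],"turn": 0}]}}

```text
time_s: 4.7
eef_pos: [0.4526, -0.2101, 0.1019]
ee_rot: [178.2, 0.6, 70.8]
force: [0.2, -0.3, 0.9]
gripper_width: 0.176
```

Gripped (15 mm). Lift, retreat slightly, turn to the press yaw, and carry across.

Call:
{"op": "move_arm", "data": {"series": [{"jaw": -1,"xyz": [0,0,-0.6],"turn": 0},{"jaw": -1,"xyz": [0,0,-0.8],"turn": 0},{"jaw": -1,"xyz": [0,-0.6,-0.8],"turn": 0},{"jaw": -1,"xyz": [0,-0.6,-0.2],"turn": 0},{"jaw": -1,"xyz": [0,0,0],"turn": -0.8},{"jaw": -1,"xyz": [0,0,0],"turn": -0.9},{"jaw": -1,"xyz": [0,0,0],"turn": -0.9},{"jaw": -1,"xyz": [0.4,0,0],"turn": -0.9},{"jaw": -1,"xyz": [0.6,0,0],"turn": -0.8},{"jaw": -1,"xyz": [0.8,0,0],"turn": 0},{"jaw": -1,"xyz": [0.8,0,0],"turn": 0},{"jaw": -1,"xyz": [0.8,0,0],"turn": 0},{"jaw": -1,"xyz": [0.8,0,0],"turn": 0},{"jaw": -1,"xyz": [0,0,0],"turn": 0}]}}

```text
time_s: 6.1
eef_pos: [0.414, -0.0879, 0.1544]
ee_rot: [179.6, 0.8, 91.2]
force: [-0.0, 0.1, -3.4]
gripper_width: 0.173
```

Call:
{"op": "move_arm", "data": {"series": [{"jaw": -1,"xyz": [0.8,0.1,0],"turn": 0},{"jaw": -1,"xyz": [0.8,0.1,0],"turn": 0},{"jaw": -1,"xyz": [0.8,0.2,0],"turn": 0},{"jaw": -1,"xyz": [0.8,0.2,0],"turn": 0},{"jaw": -1,"xyz": [0.8,0.2,0],"turn": 0},{"jaw": -1,"xyz": [0.8,0.2,0],"turn": 0},{"jaw": -1,"xyz": [0.6,0.2,0],"turn": 0},{"jaw": -1,"xyz": [0,0,0],"turn": 0},{"jaw": -1,"xyz": [0,0,0],"turn": 0}]}}

```text
time_s: 7.0
eef_pos: [0.4409, 0.0483, 0.1498]
ee_rot: [180.0, 1.0, 91.0]
force: [0.1, -0.7, -2.0]
gripper_width: 0.176
```

```bash
python3 - <<'E'
from h import *
z=lambda im,x,y,w,h,k:cv2.resize(im[y:y+h,x:x+w],None,fx=k,fy=k,interpolation=cv2.INTER_CUBIC)
T=snap('top');S=snap('side');print(r.get_state()['eef_pos'],r.get_state()['ee_rot'])
o=np.hstack([z(T['image'],270,180,70,110,5)[:540],z(S['image'],285,210,150,108,3).repeat(1,0)[:540] if 0 else cv2.copyMakeBorder(z(S['image'],290,215,142,120,3),0,190,0,0,0)[:540]])
print(o.shape);cv2.imwrite('pics/c3.png',o)
E
```

```text
[0.44092649 0.04799898 0.14992918] [179.96329349   0.9935218   90.93557662]
(540, 776, 3)
```

View pics/c3.png

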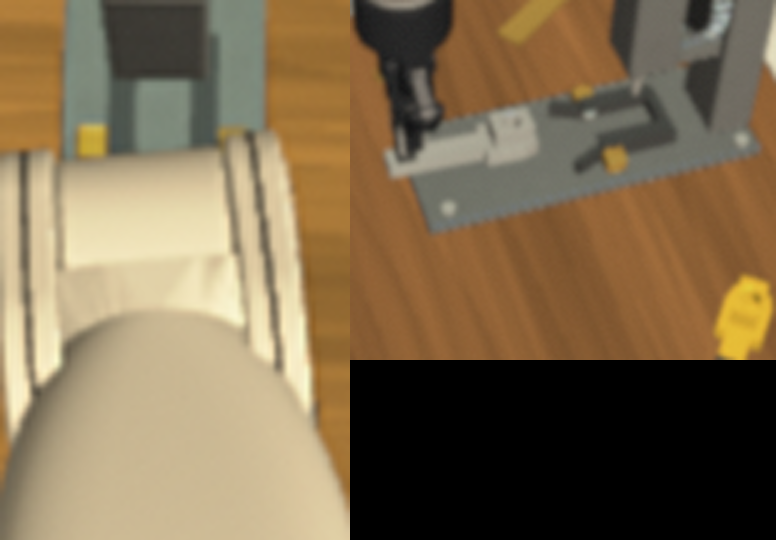

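Block is level over the plate, pointing at the channel (side crop block nose at (535,135), mouth flare at ~(580,165)). Align y and lower onto the plate.

Call:
{"op": "move_arm", "data": {"series": [{"jaw": -1,"xyz": [0.45,0.2,0],"turn": 0},{"jaw": -1,"xyz": [0,0,0.4],"turn": 0},{"jaw": -1,"xyz": [0,0,0.4],"turn": 0},{"jaw": -1,"xyz": [0,0,0.3],"turn": 0},{"jaw": -1,"xyz": [0,0,0],"turn": 0}]}}

```text
time_s: 7.6
eef_pos: [0.4455, 0.0577, 0.1194]
ee_rot: [-180.0, 1.0, 90.7]
force: [-0.3, -0.7, -2.1]
gripper_width: 0.178
```

Call:
{"op": "move_arm", "data": {"series": [{"jaw": -1,"xyz": [0.06,0,0.1],"turn": 0},{"jaw": -1,"xyz": [0,0,0.1],"turn": 0},{"jaw": -1,"xyz": [0,0,0],"turn": 0}]}}

```text
time_s: 7.9
eef_pos: [0.4461, 0.0587, 0.1149]
ee_rot: [179.9, 1.1, 90.7]
force: [-0.8, 0.0, 2.2]
gripper_width: 0.177
```

Call:
{"op": "move_arm", "data": {"series": [{"jaw": -1,"xyz": [0,0,0.06],"turn": 0},{"jaw": -1,"xyz": [0,0,0.04],"turn": 0},{"jaw": -1,"xyz": [0,0,0],"turn": 0}]}}

```text
time_s: 8.2
eef_pos: [0.4476, 0.0589, 0.1146]
ee_rot: [179.6, 1.0, 90.7]
force: [-1.1, -1.0, 0.4]
gripper_width: 0.175
```

Reseat: open slightly so the block lies flat on the plate, then regrip.

Call:
{"op": "move_arm", "data": {"series": [{"jaw": -0.2,"xyz": [0,0,0],"turn": 0},{"jaw": -0.2,"xyz": [0,0,0],"turn": 0},{"jaw": -0.2,"xyz": [0,0,0],"turn": 0},{"jaw": -1,"xyz": [0,0,0],"turn": 0},{"jaw": -1,"xyz": [0,0,0],"turn": 0},{"jaw": -1,"xyz": [0,0,0],"turn": 0},{"jaw": -1,"xyz": [0,0,0],"turn": 0},{"jaw": -1,"xyz": [0,0.3,0],"turn": 0},{"jaw": -1,"xyz": [0,0.3,0],"turn": 0},{"jaw": -1,"xyz": [0,0.3,0],"turn": 0},{"jaw": -1,"xyz": [0,0,0],"turn": 0}]}}

```text
time_s: 9.3
eef_pos: [0.4719, 0.0596, 0.1148]
ee_rot: [179.6, 1.0, 90.7]
force: [1.5, -0.4, 2.0]
gripper_width: 0.175
```

Call:
{"op": "move_arm", "data": {"series": [{"jaw": -1,"xyz": [0,0.35,0],"turn": 0},{"jaw": -1,"xyz": [0,0.35,0],"turn": 0},{"jaw": -1,"xyz": [0,0,0],"turn": 0}]}}

```text
time_s: 9.6
eef_pos: [0.4903, 0.0599, 0.1148]
ee_rot: [179.6, 1.0, 90.7]
force: [1.2, 0.0, 0.9]
gripper_width: 0.181
```

Call:
{"op": "move_arm", "data": {"series": [{"jaw": -1,"xyz": [0,0.3,0],"turn": 0},{"jaw": -1,"xyz": [0,0,0],"turn": 0}]}}

```text
time_s: 9.8
eef_pos: [0.4979, 0.06, 0.1148]
ee_rot: [179.7, 1.0, 90.7]
force: [0.8, 0.5, 0.5]
gripper_width: 0.175
```

Call:
{"op": "move_arm", "data": {"series": [{"jaw": -1,"xyz": [0,0.3,0],"turn": 0},{"jaw": -1,"xyz": [0,0.3,0],"turn": 0},{"jaw": -1,"xyz": [0,0,0],"turn": 0}]}}

```text
time_s: 10.1
eef_pos: [0.5104, 0.0617, 0.1151]
ee_rot: [-180.0, 0.7, 90.9]
force: [0.7, 2.0, 0.3]
gripper_width: 0.176
```

Call:
{"op": "move_arm", "data": {"series": [{"jaw": -1,"xyz": [0,0.35,0],"turn": 0},{"jaw": -1,"xyz": [0,0.35,0],"turn": 0},{"jaw": -1,"xyz": [0,0,0],"turn": 0}]}}

```text
time_s: 10.4
eef_pos: [0.5241, 0.0625, 0.1154]
ee_rot: [-179.5, 0.7, 91.0]
force: [3.5, 0.2, -0.5]
gripper_width: 0.177
```

Call:
{"op": "move_arm", "data": {"series": [{"jaw": -1,"xyz": [0,0.4,0],"turn": 0},{"jaw": -1,"xyz": [0,0.4,0],"turn": 0},{"jaw": -1,"xyz": [0,0.2,0],"turn": 0}]}}

```text
time_s: 10.7
eef_pos: [0.5436, 0.0625, 0.1149]
ee_rot: [-178.7, 0.7, 91.0]
force: [-7.1, 0.8, 7.5]
gripper_width: 0.174
```

Call:
{"op": "move_arm", "data": {"series": [{"jaw": -1,"xyz": [0,0.3,0],"turn": 0},{"jaw": -1,"xyz": [0,0.3,0],"turn": 0},{"jaw": -1,"xyz": [0,0.2,0],"turn": 0}]}}

```text
time_s: 11.0
eef_pos: [0.5602, 0.0624, 0.115]
ee_rot: [-178.2, 0.7, 91.0]
force: [-2.7, -0.3, 3.0]
gripper_width: 0.183
```

Call:
{"op": "move_arm", "data": {"series": [{"jaw": -1,"xyz": [0,0.2,0],"turn": 0},{"jaw": -1,"xyz": [0,0.2,0],"turn": 0}]}}

```text
time_s: 11.2
eef_pos: [0.5628, 0.0623, 0.1145]
ee_rot: [-177.2, 0.7, 91.0]
force: [-17.2, 1.1, 18.9]
gripper_width: 0.173
```

Balls' rise and fall felt (−7 N then −3 N), then a hard stop (−17 N). Release and back up.

Call:
{"op": "move_arm", "data": {"series": [{"jaw": -0.2,"xyz": [0,0,0],"turn": 0},{"jaw": -0.2,"xyz": [0,0,0],"turn": 0},{"jaw": -0.2,"xyz": [0,0,0],"turn": 0},{"jaw": -0.2,"xyz": [0,0,0],"turn": 0},{"jaw": -0.2,"xyz": [0,0,-0.5],"turn": 0},{"jaw": -0.2,"xyz": [0,-0.1,-0.8],"turn": 0},{"jaw": -0.2,"xyz": [0,-0.1,-0.8],"turn": 0},{"jaw": -0.2,"xyz": [0,-0.5,-0.8],"turn": 0},{"jaw": -0.2,"xyz": [0,-1,-0.8],"turn": 0},{"jaw": -0.2,"xyz": [0,-1,-0.8],"turn": 0},{"jaw": -0.2,"xyz": [0,-1,-0.4],"turn": 0},{"jaw": -0.2,"xyz": [0,-1,0],"turn": 0},{"jaw": -0.2,"xyz": [0,0,0],"turn": 0}]}}

```text
time_s: 12.5
eef_pos: [0.4505, 0.0614, 0.2524]
ee_rot: [-177.5, 0.8, 90.9]
force: [0.1, -0.1, 0.0]
gripper_width: 0.402
```

```bash
python3 - <<'E'
from h import *
import pickle
z=lambda im,x,y,w,h,k:cv2.resize(im[y:y+h,x:x+w],None,fx=k,fy=k,interpolation=cv2.INTER_CUBIC)
T=snap('top');S=snap('side');print(r.get_state()['eef_pos'],r.get_state()['ee_rot'])
pickle.dump((T,S),open('s1.pkl','wb'))
o=np.hstack([z(T['image'],260,120,80,120,5)[:600],z(S['image'],330,170,100,120,4).copy() if 0 else cv2.copyMakeBorder(z(S['image'],335,190,100,100,4),0,200,0,0,0)])
P=np.array([.6465,.062,0]);a=.0147;Rz=np.array([[np.cos(a),-np.sin(a),0],[np.sin(a),np.cos(a),0],[0,0,1]])
for n,p in(('posttop',(-.09,0,.074)),('ballL',(-.031,.02,.0185)),('ballR',(-.031,-.02,.0185)),('shoulder',(-.025,0,.024)),('tailend',(-.105,0,.024))):
  X=P+Rz@np.array(p);uT=proj(T,X);uS=proj(S,X);print(n,X.round(4),'topcrop',((uT-[260,120])*5).round(),'sidecrop',((uS-[335,190])*4+[400,0]).round())
cv2.imwrite('pics/c4.png',o)
E
```

```text
[0.45336179 0.06165593 0.25228798] [-177.70948821    0.82204699   90.87694894]
posttop [0.5565 0.0607 0.074 ] topcrop [208. 529.] sidecrop [470. 236.]
ballL [0.6152 0.0815 0.0185] topcrop [174. 446.] sidecrop [541. 252.]
ballR [0.6158 0.0415 0.0185] topcrop [249. 447.] sidecrop [563. 296.]
shoulder [0.6215 0.0616 0.024 ] topcrop [212. 433.] sidecrop [561. 266.]
tailend [0.5415 0.0605 0.024 ] topcrop [209. 579.] sidecrop [445. 294.]
```

View pics/c4.png

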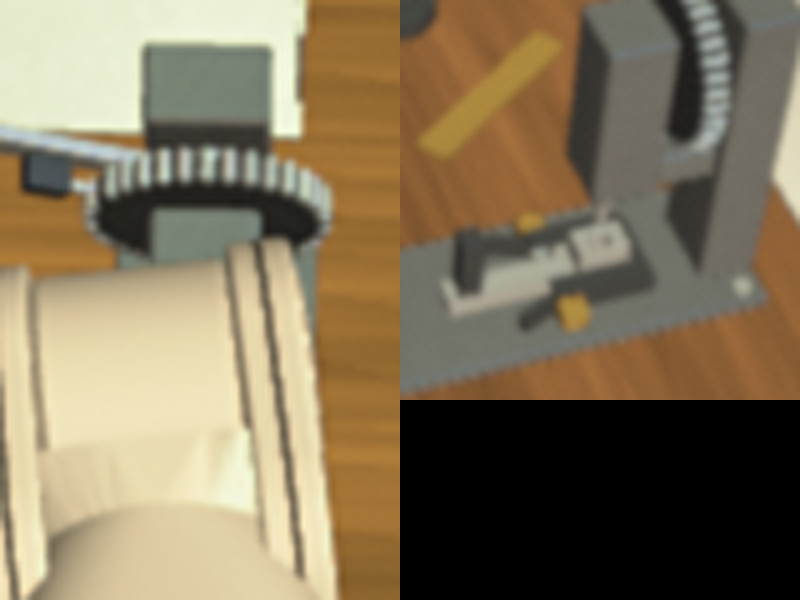

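Block seated: tail end seen at (447,295) versus predicted (445,294), post top likewise within ~1 mm, shoulders past the balls. Now to above the lever grip: rise first, jaws shut.

Call:
{"op": "move_arm", "data": {"series": [{"jaw": -1,"xyz": [0,0,-0.8],"turn": 0},{"jaw": -1,"xyz": [0,0,-1],"turn": 0},{"jaw": -1,"xyz": [0,0,-1],"turn": 0},{"jaw": -1,"xyz": [0,0,-1],"turn": 0},{"jaw": -1,"xyz": [0,0,-1],"turn": 0},{"jaw": -1,"xyz": [0.5,0.5,-0.8],"turn": 0},{"jaw": -1,"xyz": [1,1,0],"turn": 0},{"jaw": -1,"xyz": [1,1,0],"turn": 0},{"jaw": -1,"xyz": [1,1,0],"turn": 0},{"jaw": -1,"xyz": [1,1,0],"turn": 0},{"jaw": -1,"xyz": [1,1,0],"turn": 0},{"jaw": -1,"xyz": [0,0,0],"turn": 0},{"jaw": -1,"xyz": [0,0,0],"turn": 0}]}}

```text
time_s: 13.9
eef_pos: [0.6126, 0.2086, 0.3864]
ee_rot: [-178.0, 0.9, 90.6]
force: [-0.7, -0.4, 0.1]
gripper_width: -0.002
```

Call:
{"op": "move_arm", "data": {"series": [{"jaw": -1,"xyz": [0.38,0,0.3],"turn": 0},{"jaw": -1,"xyz": [0,0,0.4],"turn": 0},{"jaw": -1,"xyz": [0,0,0.3],"turn": 0},{"jaw": -1,"xyz": [0,0,0],"turn": 0}]}}

```text
time_s: 14.3
eef_pos: [0.6106, 0.217, 0.3603]
ee_rot: [-178.1, 0.9, 90.5]
force: [0.1, -0.1, 0.0]
gripper_width: 0.003
```

```bash
python3 - <<'E'
from h import *
z=lambda im,x,y,w,h,k:cv2.resize(im[y:y+h,x:x+w],None,fx=k,fy=k,interpolation=cv2.INTER_CUBIC)
T=snap('top');S=snap('side');st=r.get_state();print(st['eef_pos'],st['ee_rot'],st['force'])
o=np.hstack([z(T['image'],200,120,100,100,4),z(S['image'],330,80,100,100,4)])
cv2.imwrite('pics/c5.png',o)
E
```

```text
[0.61101329 0.2170285  0.36172307] [-178.18500684    0.81833565   90.44991118] [-0.15953709 -0.70190141 -0.03852874]
```

View pics/c5.png

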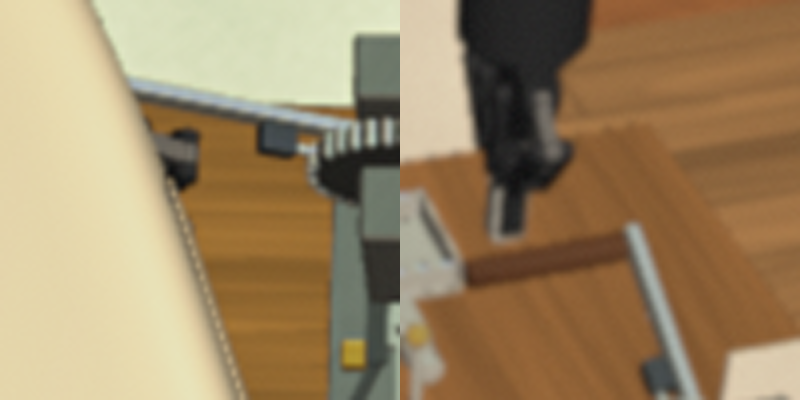

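Fingertips (crop (505,238)) sit over the near third of the grip (470–630). Descending by feel.

Call:
{"op": "move_arm", "data": {"series": [{"jaw": -1,"xyz": [0,0,0.3],"turn": 0},{"jaw": -1,"xyz": [0,0,0.15],"turn": 0}]}}

```text
time_s: 14.6
eef_pos: [0.6108, 0.2166, 0.3521]
ee_rot: [-178.4, 0.7, 90.4]
force: [0.3, -0.1, 0.0]
gripper_width: -0.004
```

Call:
{"op": "move_arm", "data": {"series": [{"jaw": -1,"xyz": [0,0,0.2],"turn": 0}]}}

```text
time_s: 14.7
eef_pos: [0.6108, 0.2165, 0.3474]
ee_rot: [-178.5, 0.7, 90.4]
force: [-0.1, 0.5, 0.4]
gripper_width: 0.002
```

Call:
{"op": "move_arm", "data": {"series": [{"jaw": -1,"xyz": [0,0,0.2],"turn": 0}]}}

```text
time_s: 14.8
eef_pos: [0.6106, 0.2171, 0.3436]
ee_rot: [-178.6, 0.6, 90.4]
force: [-3.1, 2.4, 12.1]
gripper_width: 0.001
```

Call:
{"op": "move_arm", "data": {"series": [{"jaw": -1,"xyz": [0,0,0.2],"turn": 0}]}}

```text
time_s: 14.9
eef_pos: [0.6104, 0.2181, 0.3413]
ee_rot: [-178.8, 0.3, 90.4]
force: [-3.6, 1.6, 13.7]
gripper_width: 0.001
```

Call:
{"op": "move_arm", "data": {"series": [{"jaw": -1,"xyz": [0.05,0,0.2],"turn": 0}]}}

```text
time_s: 15.0
eef_pos: [0.61, 0.2192, 0.3393]
ee_rot: [-179.0, 0.3, 90.5]
force: [-3.7, -3.6, 13.6]
gripper_width: 0.003
```

Call:
{"op": "move_arm", "data": {"series": [{"jaw": -1,"xyz": [0.05,0,0.2],"turn": 0}]}}

```text
time_s: 15.1
eef_pos: [0.6097, 0.2198, 0.3379]
ee_rot: [-179.3, 0.3, 90.4]
force: [-4.7, -4.9, 14.5]
gripper_width: -0.004
```

Call:
{"op": "move_arm", "data": {"series": [{"jaw": -1,"xyz": [0.05,0,0.2],"turn": 0}]}}

```text
time_s: 15.2
eef_pos: [0.6094, 0.2204, 0.3365]
ee_rot: [-179.5, 0.3, 90.4]
force: [-4.1, -3.5, 14.4]
gripper_width: -0.002
```

Call:
{"op": "move_arm", "data": {"series": [{"jaw": -1,"xyz": [0.05,0,0.2],"turn": 0}]}}

```text
time_s: 15.3
eef_pos: [0.6091, 0.2209, 0.3354]
ee_rot: [-179.8, 0.3, 90.4]
force: [-5.1, -3.9, 15.2]
gripper_width: 0.004
```

Call:
{"op": "move_arm", "data": {"series": [{"jaw": -1,"xyz": [0.05,0,0.2],"turn": 0}]}}

```text
time_s: 15.4
eef_pos: [0.6087, 0.2214, 0.3346]
ee_rot: [179.9, 0.2, 90.4]
force: [-4.7, -2.8, 15.9]
gripper_width: -0.0
```

Call:
{"op": "move_arm", "data": {"series": [{"jaw": -1,"xyz": [0.05,0,0.2],"turn": 0}]}}

```text
time_s: 15.5
eef_pos: [0.6083, 0.2218, 0.3335]
ee_rot: [179.7, 0.2, 90.3]
force: [-3.0, -2.0, 10.6]
gripper_width: 0.0
```

Force fell 15.9→10.6 N at z≈0.334: likely click 1. The 31 mm spacing to the next will confirm. Continue.

Call:
{"op": "move_arm", "data": {"series": [{"jaw": -1,"xyz": [0.05,0.03,0.25],"turn": 0}]}}

```text
time_s: 15.6
eef_pos: [0.6082, 0.2228, 0.3309]
ee_rot: [179.5, 0.1, 90.3]
force: [-5.7, -0.6, 11.2]
gripper_width: 0.002
```

Call:
{"op": "move_arm", "data": {"series": [{"jaw": -1,"xyz": [0.05,0.03,0.25],"turn": 0}]}}

```text
time_s: 15.7
eef_pos: [0.608, 0.2239, 0.3279]
ee_rot: [179.4, 0.1, 90.3]
force: [-6.2, -1.5, 10.5]
gripper_width: 0.002
```

Call:
{"op": "move_arm", "data": {"series": [{"jaw": -1,"xyz": [0.05,0.03,0.25],"turn": 0}]}}

```text
time_s: 15.8
eef_pos: [0.6079, 0.2251, 0.3246]
ee_rot: [179.3, -0.0, 90.3]
force: [-4.6, -0.9, 9.4]
gripper_width: 0.003
```

Call:
{"op": "move_arm", "data": {"series": [{"jaw": -1,"xyz": [0.05,0.03,0.25],"turn": 0}]}}

```text
time_s: 15.9
eef_pos: [0.6077, 0.2264, 0.3209]
ee_rot: [179.2, -0.1, 90.3]
force: [-5.1, -0.6, 9.5]
gripper_width: 0.002
```

Call:
{"op": "move_arm", "data": {"series": [{"jaw": -1,"xyz": [0.05,0.03,0.25],"turn": 0}]}}

```text
time_s: 16.0
eef_pos: [0.6076, 0.2277, 0.317]
ee_rot: [179.2, -0.1, 90.3]
force: [-5.8, -2.0, 11.0]
gripper_width: -0.003
```

Call:
{"op": "move_arm", "data": {"series": [{"jaw": -1,"xyz": [0.05,0.03,0.25],"turn": 0}]}}

```text
time_s: 16.1
eef_pos: [0.6076, 0.2288, 0.3131]
ee_rot: [179.1, -0.2, 90.4]
force: [-5.8, -2.2, 10.3]
gripper_width: 0.0
```

Tangential force (fz·cosθ − fy·sinθ) rose to ~15.5 and fell to 10.5: a real click. Next expected near z≈0.305.

Call:
{"op": "move_arm", "data": {"series": [{"jaw": -1,"xyz": [0.04,0.03,0.2],"turn": 0}]}}

```text
time_s: 16.2
eef_pos: [0.6075, 0.2296, 0.3105]
ee_rot: [179.0, -0.2, 90.4]
force: [-5.9, -2.8, 12.2]
gripper_width: 0.001
```

Call:
{"op": "move_arm", "data": {"series": [{"jaw": -1,"xyz": [0.04,0.03,0.2],"turn": 0}]}}

```text
time_s: 16.3
eef_pos: [0.6074, 0.2301, 0.3087]
ee_rot: [178.9, -0.2, 90.4]
force: [-7.7, -3.8, 14.7]
gripper_width: -0.001
```

Call:
{"op": "move_arm", "data": {"series": [{"jaw": -1,"xyz": [0.04,0.03,0.2],"turn": 0}]}}

```text
time_s: 16.4
eef_pos: [0.6072, 0.2306, 0.3069]
ee_rot: [178.8, -0.2, 90.3]
force: [-7.0, -3.3, 15.2]
gripper_width: 0.004
```

Call:
{"op": "move_arm", "data": {"series": [{"jaw": -1,"xyz": [0.04,0.03,0.2],"turn": 0}]}}

```text
time_s: 16.5
eef_pos: [0.6071, 0.231, 0.3056]
ee_rot: [178.7, -0.2, 90.3]
force: [-8.3, -3.7, 16.4]
gripper_width: 0.002
```

Call:
{"op": "move_arm", "data": {"series": [{"jaw": -1,"xyz": [0.04,0.03,0.2],"turn": 0}]}}

```text
time_s: 16.6
eef_pos: [0.6069, 0.2314, 0.3039]
ee_rot: [178.6, -0.2, 90.3]
force: [-5.8, -2.9, 11.9]
gripper_width: 0.003
```

Call:
{"op": "move_arm", "data": {"series": [{"jaw": -1,"xyz": [0.04,0.03,0.2],"turn": 0}]}}

```text
time_s: 16.7
eef_pos: [0.6068, 0.2319, 0.3019]
ee_rot: [178.5, -0.2, 90.3]
force: [-6.6, -2.7, 12.9]
gripper_width: -0.002
```

Click 2 at z≈0.3045, exactly as predicted; click 3 should come near 0.274, click 4 near 0.2435.

Call:
{"op": "move_arm", "data": {"series": [{"jaw": -1,"xyz": [0.02,0.03,0.25],"turn": 0},{"jaw": -1,"xyz": [0.02,0.03,0.25],"turn": 0},{"jaw": -1,"xyz": [0.02,0.03,0.25],"turn": 0}]}}

```text
time_s: 17.0
eef_pos: [0.6066, 0.2335, 0.2916]
ee_rot: [178.3, -0.5, 90.4]
force: [-6.8, -0.9, 10.5]
gripper_width: -0.001
```

Call:
{"op": "move_arm", "data": {"series": [{"jaw": -1,"xyz": [0.02,0.03,0.25],"turn": 0},{"jaw": -1,"xyz": [0.02,0.03,0.25],"turn": 0}]}}

```text
time_s: 17.2
eef_pos: [0.6065, 0.2346, 0.2836]
ee_rot: [178.2, -0.6, 90.4]
force: [-6.9, -2.3, 10.6]
gripper_width: 0.003
```

Call:
{"op": "move_arm", "data": {"series": [{"jaw": -1,"xyz": [0.01,0.03,0.2],"turn": 0}]}}

```text
time_s: 17.3
eef_pos: [0.6064, 0.2349, 0.2809]
ee_rot: [178.2, -0.6, 90.4]
force: [-6.8, -2.0, 12.9]
gripper_width: 0.002
```

Call:
{"op": "move_arm", "data": {"series": [{"jaw": -1,"xyz": [0.01,0.03,0.2],"turn": 0}]}}

```text
time_s: 17.4
eef_pos: [0.6063, 0.235, 0.2788]
ee_rot: [178.1, -0.7, 90.4]
force: [-7.1, -2.5, 16.6]
gripper_width: -0.001
```

Call:
{"op": "move_arm", "data": {"series": [{"jaw": -1,"xyz": [0,0.03,0.2],"turn": 0}]}}

```text
time_s: 17.5
eef_pos: [0.6063, 0.2351, 0.2774]
ee_rot: [178.0, -0.8, 90.4]
force: [-8.9, -2.4, 16.9]
gripper_width: -0.0
```

Call:
{"op": "move_arm", "data": {"series": [{"jaw": -1,"xyz": [0,0.03,0.2],"turn": 0}]}}

```text
time_s: 17.6
eef_pos: [0.6061, 0.2351, 0.2758]
ee_rot: [178.0, -0.8, 90.4]
force: [-6.4, -1.2, 13.0]
gripper_width: -0.001
```

Call:
{"op": "move_arm", "data": {"series": [{"jaw": -1,"xyz": [0,0.03,0.2],"turn": 0}]}}

```text
time_s: 17.7
eef_pos: [0.606, 0.2351, 0.2743]
ee_rot: [177.9, -0.9, 90.5]
force: [-8.1, -1.7, 15.5]
gripper_width: -0.003
```

Call:
{"op": "move_arm", "data": {"series": [{"jaw": -1,"xyz": [0,0.03,0.2],"turn": 0}]}}

```text
time_s: 17.8
eef_pos: [0.6059, 0.2352, 0.2727]
ee_rot: [177.8, -1.0, 90.5]
force: [-6.3, -1.7, 11.1]
gripper_width: -0.003
```

Call:
{"op": "move_arm", "data": {"series": [{"jaw": -1,"xyz": [0,0.03,0.2],"turn": 0}]}}

```text
time_s: 17.9
eef_pos: [0.6058, 0.2352, 0.2707]
ee_rot: [177.7, -1.0, 90.5]
force: [-6.6, -1.2, 13.0]
gripper_width: -0.002
```

Call:
{"op": "move_arm", "data": {"series": [{"jaw": -1,"xyz": [0,0.03,0.2],"turn": 0}]}}

```text
time_s: 18.0
eef_pos: [0.6058, 0.2352, 0.2686]
ee_rot: [177.7, -1.1, 90.5]
force: [-7.1, -1.6, 11.2]
gripper_width: 0.001
```

Call:
{"op": "move_arm", "data": {"series": [{"jaw": -1,"xyz": [0,0.03,0.2],"turn": 0}]}}

```text
time_s: 18.1
eef_pos: [0.6057, 0.2352, 0.2663]
ee_rot: [177.6, -1.1, 90.5]
force: [-7.1, -2.1, 10.9]
gripper_width: 0.002
```

Call:
{"op": "move_arm", "data": {"series": [{"jaw": -1,"xyz": [0,0.03,0.2],"turn": 0}]}}

```text
time_s: 18.2
eef_pos: [0.6056, 0.2352, 0.2638]
ee_rot: [177.6, -1.2, 90.5]
force: [-5.8, -1.5, 10.0]
gripper_width: 0.002
```

About 11 mm past click 3. Test holding with small rows.

Call:
{"op": "move_arm", "data": {"series": [{"jaw": -1,"xyz": [0,0,0.1],"turn": 0}]}}

```text
time_s: 18.3
eef_pos: [0.6054, 0.2351, 0.263]
ee_rot: [177.5, -1.2, 90.5]
force: [-1.3, 0.0, 5.9]
gripper_width: -0.003
```

```bash
python3 - <<'E'
from h import *
for i in range(12):
    S=snap('side')
    if i%2: st=r.get_state();print(st['time_s'],st['eef_pos'].round(4),st['force'].round(1))
z=lambda im,x,y,w,h,k:cv2.resize(im[y:y+h,x:x+w],None,fx=k,fy=k,interpolation=cv2.INTER_CUBIC)
cv2.imwrite('pics/c6.png',z(S['image'],310,90,160,210,2.8))
E
```

```text
18.4 [0.6055 0.2351 0.2629] [-1.6 -1.3  6.3]
18.5 [0.6055 0.2351 0.2627] [-2.8 -0.9  6.4]
18.6 [0.6055 0.2352 0.2626] [-3.1 -1.5  5.9]
18.7 [0.6055 0.2351 0.2626] [-3.  -0.7  6.4]
18.8 [0.6055 0.2351 0.2626] [-2.6 -1.5  5.9]
18.9 [0.6055 0.2351 0.2626] [-3.1 -0.7  5.8]
```

View pics/c6.png

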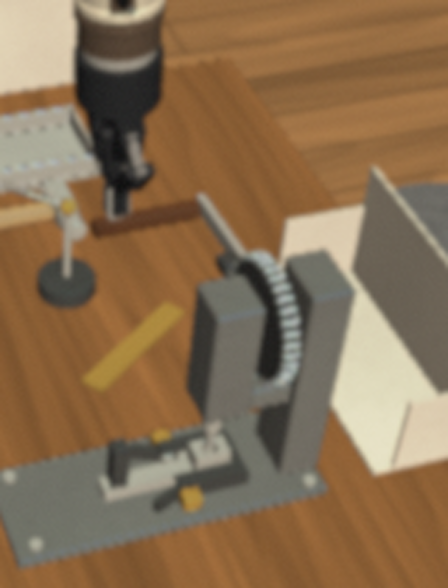

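The image shows the fingers on the near part of the grip, the lever about level, and the block still seated. The pose holds steady at z=0.2626 over 0.6 s, about 11 mm past click 3 and about 19 mm short of click 4. Handing in.

```bash
python3 - <<'E'
from rig import r
s=r.get_state();print(s['time_s'],s['eef_pos'],s['force']);print(r.job_done())
E
```

```text
18.9 [0.60546975 0.23512502 0.26257569] [-3.13540897 -0.6600917   5.76413112]
the job is handed in; nothing more can be done
None
```

I slid the grey die block into the channel and let it go, then pushed the lever down three clicks. I handed in at 18.9 s with the arm still holding the lever down.

- **Block:** I felt the balls give at about 7 N, with the force then falling to about 3 N. Next came a hard stop at about 17 N. After release, the side camera showed the post and tail about 1 mm from their home positions, and a later picture showed the block still in place.
- **Clicks:** The force dropped by about 4–5 N at tool heights of about 0.334, 0.3045 and 0.2745 m, so the clicks were 30 mm apart, as expected. The third drop was less clean, with two dips about 3 mm apart, but it came at the height I had predicted.
- **Final hold:** The lever stood about 11 mm past the third click and about 19 mm short of the fourth. It stayed steady for 0.6 s at about 6 N before I handed in.
- **What disagreed:** I measured the first click at about 0.08–0.09 rad from rest, slightly under the stated minimum of 0.10. I put this down to not catching the exact moment of contact. The rise and fall of the force there looked like a normal click, so I counted it.
- **Bystanders:** Nothing in the forces or pictures suggested contact with the other things on the bench, but I did not check each one at the end.

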